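# Hold a broken tile half in the bonding jig

### The arm

A 6-joint arm with a two-finger parallel gripper is mounted at the origin on the work surface. World frame = base frame: x ahead of the robot, y to its left, z up, the work surface at z = 0. Lengths are in m, angles in rad, forces in N, time in s.
With the tool pointing down it reaches from about 0.35 to 0.875 m from the base axis. Payload 4.2 kg.
Tool frame: the origin (TCP) lies at the very end of the fingers, on their centre line; the grasp point (between the pads) lies ctrl.hold_point_z behind it (ctrl.hold_point_z is the distance from the TCP to the grasp point, in m); z points along the fingers, y is the line along which they close (so a half turn about z gives the same grasp; the last joint's range is limited). The gripper opens to 85 mm and grips with 20 to 120 N. Pads are 22 mm wide; open, the fingers measure 114 mm over their backs; the gripper's body (76 mm by 85 mm) begins 54 mm behind the grasp point. The pads swing forward as they close: fully open they stand 13 mm farther back than shut.
Start: joints at [-1, 0.385, 0.008, 0, -1.194, -0.259], TCP at [0.192, -0.595, 0.231] pointing down, gripper open.
Joint ranges: [-3.14, 3.14], [-1.21, 2.06], [-1.07, 1.41], [-3.16, 2.05], [-2.99, -0.16], [-3.1, 3.1]. Speed limits (rad/s): [2.79, 2.79, 3.14, 3.14, 3.14, 3.14].

### API

Orientations are given as [roll, pitch, yaw] about the fixed x, y, z axes, in that order (R = Rz(yaw) Ry(pitch) Rx(roll)).
In Python, from plant import status, read_camera, ctrl gives the robot as it stands.
- The arm moves only by the tool move_arm, never from a script. Its argument "increments" is a list of rows, each an object with "offset": the shift along the world's x, y, z in cm, a list of three; "rotation": the turn, a rotation vector about the world's x, y, z in rad, a list of three; "gripper": the closure, from -1 (fully open) to 1 (shut). A call has exactly 5 rows; each row shifts and turns the commanded pose from where the row before left it; what a row does not reach is not made up. A row lasts 1/10 s, in which the tool goes at most 50 mm and 8.59 degrees, less where a joint would pass 70% of its speed; a pose out of reach is approached as far as the arm can. A call with a gripper value outside its range is refused whole. The fingers move at their own pace and stop on an object; "newtons" is the grip in N (left out, the last holds). Time passes only in rows, so rows that do not move let the fingers close, or fill a call up. It gives the time, the measured TCP pose, the force, the opening and the grip force at its end, in the units of the state.
- status.sense(): the state, without advancing time (a new reading comes with each control period).
- read_camera(name): name is "scene" or "top"; returns a dict with "frame" (400x640x3 uint8, red, green, blue), "vfov" (degrees; the focal length in pixels is half the picture's height over the tangent of half this angle, whatever the lens; pixels are square), "cx", "cy" (the principal point, pixels), "R" (3x3) and "t" (3): a world point X has camera coordinates R X + t. Camera axes: x right, y down, z forward; pixel columns grow to the right and rows downward; lengths in m; the calibration is good to about 2 mm. A picture is of the moment at which its call begins. There is no depth.
- ctrl.close_job(): hands the job in; it is judged then, once.
The state is a dict: "clock": time; "joint_positions": joint angles; "dq": joint speeds; "joint_torque": joint torques, N m; "tcp_pos": TCP position; "tool_rot": TCP orientation; "force": force on the tool from outside, world axes, zero at the start; "moment": the same for the moment, N m; "finger_gap": finger opening in m; "grasp_force": force on a finger pad.
Only numpy, scipy, OpenCV 4.12 (cv2) and the standard library are available. Lean on these libraries where they do the work, as an engineer would, in place of code of your own. Each camera call takes 0.05 s, during which the arm holds its last target. There are 200 camera calls.

### The job

Pull the drawer well open by its handle, take out the broken half of the terracotta tile and lay it flat on the board of the bonding jig, its flat break against the break of the half in the sprung cradle, the two halves in line. Push it along the board until the cradle's pointer stands between the two small upright plates, never driving the cradle to its end stop, keep the push steady for two seconds, and finish while still holding it pressed there for the conservator to tape. Leave the jar, juglet and brush where they stand.

Things in the scene. Friction and masses are not known exactly. Their poses are not given: they have to be found in the camera images.
- cab: fixed low wooden drawer unit on the right, 260 deep (x) x 280 wide (y) x 105 mm high; origin at the centre of its underside; front looks along its -x, to the robot. One drawer slides out along -x: floor 22 mm over the table, side walls up to 83 mm, front panel up to 93 mm, inside 238 mm wide. Closed, its front panel is 115 to 130 mm in front of the unit's origin
- cab_drawer0 (a joint): how far the drawer is out, m: 0 closed, at most 0.18; about 1 N of friction, stays where it is left. May start up to 20 mm ajar. Counts as open from 0.09
- cab_drawer0_handle (a point): middle of the drawer's handle, a level round steel bar 11 mm thick, 120 mm long, parallel to the drawer front, its axis 35 mm in front of the face and 67 mm above the table; moves with the drawer. A leg near each end joins it to the face; 90 mm between the legs is free
- frag: loose half of a terracotta tile, 70 long (x) x 40 wide (y) x 30 mm high plus a 5 mm ridge along its top; 0.15 kg. One end is a flat break, the other round. Lies flat in the drawer's left or right half, near the front, beside a round stopper. Origin on its underside, on the middle line, 30 mm from the break; x points to the break (roughly away from the robot), z up; sides flat from x -20 to 30 mm
- frag_face (a point): centre of the loose half's flat break face, 30 mm ahead (x) of its origin and 15 mm above its underside
- jig: fixed bonding jig on the left: a plywood board 330 long (x) x 120 wide (y) x 15 mm thick with a wooden end block, 57 mm high over the table, at its far (+x) end. Origin at the centre of the board's underside; x points along the push, roughly away from the robot
- half_tile: the tile's other half, same size, fixed in the jig's sprung cradle, break face towards -x. Origin on the middle line at the break face's lower edge, level with the board's top; axes as the jig's. Free, it is 20 mm beyond the jig's origin; it slides 30 mm along x to its end stop, against 4 N plus 0.4 N per mm. Cradle cheeks, 17 mm high, 52 mm over their outsides, begin 15 mm behind the face
- pointer (a point): tip of the cradle's thin steel pointer, on its left (+y) side, moving with it; two small upright steel plates stand below it on the board. It is midway between them when the cradle is 15 mm in (10 N) and, seen from above, clear of both from 8 mm (7 N) to 22 mm (13 N)
- jar: bystander: closed glass jar, 60 mm across, 100 mm high, between jig and drawer unit; origin at the centre of its underside
- juglet: bystander: terracotta juglet, 72 mm across, 112 mm high, standing beyond the jar; origin at the centre of its underside
- brush: bystander: brush lying on the table to the left of the jig; origin under its middle

How it is judged:
On the way, in this order (a step that is already met when the one before it is completed fails the run):
1. the drawer is pulled at least 90 mm open (value of joint cab_drawer0 above 0.09 m), for 0.2 s.
2. the loose tile half is lifted out of the drawer (height (world z) of frag above 0.07 m), for 0.1 s.
3. the half is pressed against its mate on the board within the force band, steadily for 1.5 s (x of half_tile in the frame of jig between 0.027 and 0.043 m and contact force between frag and half_tile between 5 and 16 N and contact force between the fingers and frag above 2 N and x of frag_face in the frame of half_tile between -0.004 and 0.004 m and y of frag_face in the frame of half_tile between -0.006 and 0.006 m and z of frag_face in the frame of half_tile between 0.01 and 0.02 m and angle between the x axis of frag and the x axis of half_tile, either way round below 0.1 rad and angle between frag's own z axis and vertical below 0.1 rad and linear speed of frag below 0.02 m/s), for 1.5 s.
At the end, for the whole second after the job is handed in: Fingers still pressing (over 2 N) the loose half against its mate: cradle 7 to 23 mm in, 5 to 16 N between the break faces; faces together within 4 mm, sides in line within 6 mm, lying on the board within 5 mm, parallel and level within 0.1 rad, at rest (all of step 3); the arm keeps its last pose, push and grip.
It fails at once if the cradle is driven to its end stop (x of half_tile in the frame of jig above 0.0485 m).
It fails at once if the jar, juglet or brush is pushed more than 30 mm away (distance of any of jar, juglet, brush from where it was at the start of the episode above 0.03 m).
It also fails if it takes over 67 s, if anything falls off the work surface, if the arm or the gripper's body presses on something with over 40 N, if the wrist force passes 120 N, or if a joint passes its speed limit or range.

## Working session

There is one attempt and no reset: what is moved stays moved. The work goes in short steps, Python scripts to look and compute and a tool call to move; the robot and the scene stay as the last step left them, time stands still between calls to the robot, and variables do not carry over. Pictures are saved under pics/ and viewed, at most 10 in all, crops included, and the job is handed in when it is done.

Besides the shell and the picture viewer there is one more tool, called after "Call:" by a JSON object that holds its "op" and its "data". move_arm: Moves the arm, as the interface text tells. Its arguments: {"type":"object","properties":{"increments":{"type":"array","items":{"type":"object","properties":{"offset":{"type":"array","items":{"type":"number"}},"rotation":{"type":"array","items":{"type":"number"}},"gripper":{"type":"number"}}}},"newtons":{"type":"number"}},"required":["increments"]}

```bash
mkdir -p pics; ls
cat > h.py <<'E'
import numpy as np, cv2
from plant import status, read_camera, ctrl
def cam(n,save=None):
    c=read_camera(n)
    if save: cv2.imwrite('pics/'+save,cv2.cvtColor(np.array(c['frame']),cv2.COLOR_RGB2BGR))
    np.savez('cam_'+n+'.npz',R=c['R'],t=c['t'],v=c['vfov'],cx=c['cx'],cy=c['cy']); return c
def load(n): return np.load('cam_'+n+'.npz')
def f(c): return 200/np.tan(np.radians(float(c['v']))/2)
def ray(n,u,v,z):
    c=load(n);R=c['R'];t=c['t'];d=R.T@np.array([(u-c['cx'])/f(c),(v-c['cy'])/f(c),1]);o=-R.T@t
    return (o+d*(z-o[2])/d[2]).round(4)
def proj(n,X):
    c=load(n);p=c['R']@np.array(X)+c['t'];return (f(c)*p[:2]/p[2]+[c['cx'],c['cy']]).round(1)
E
python3 - <<'E'
from h import *
for n in('top','scene'):
    c=cam(n,n+'0.png');print(n,c['vfov'],c['cx'],c['cy'],(-np.array(c['R']).T@c['t']).round(3),c.keys())
s=status.sense();print({k:np.round(v,3) for k,v in s.items()},ctrl.hold_point_z)
E
```

```text
pics
top 46.92892487989423 319.3622521434018 207.81943083875342 [0.463 0.11  1.22 ] dict_keys(['frame', 'vfov', 'cx', 'cy', 'R', 't'])
scene 48.56837420175784 320.06777649664474 197.4932740790829 [1.498 0.61  0.93 ] dict_keys(['frame', 'vfov', 'cx', 'cy', 'R', 't'])
{'clock': np.float64(0.1), 'joint_positions': array([-1.   ,  0.386,  0.007, -0.   , -1.194, -0.259]), 'dq': array([-0.001, -0.003,  0.002,  0.003, -0.001, -0.002]), 'joint_torque': array([-0.0000e+00, -3.9332e+01,  1.8893e+01,  4.1980e+00, -3.0000e-03,
        0.0000e+00]), 'tcp_pos': array([ 0.192, -0.594,  0.23 ]), 'tool_rot': array([ 3.14, -0.  , -2.83]), 'force': array([ 0.015,  0.114, -0.256]), 'moment': array([ 0.049,  0.018, -0.01 ]), 'grasp_force': np.float64(0.0), 'finger_gap': np.float64(0.085)} 0.0187
```

View pics/top0.png

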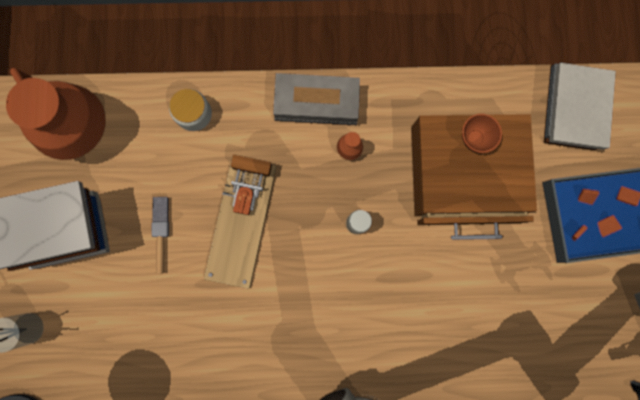

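View pics/scene0.png

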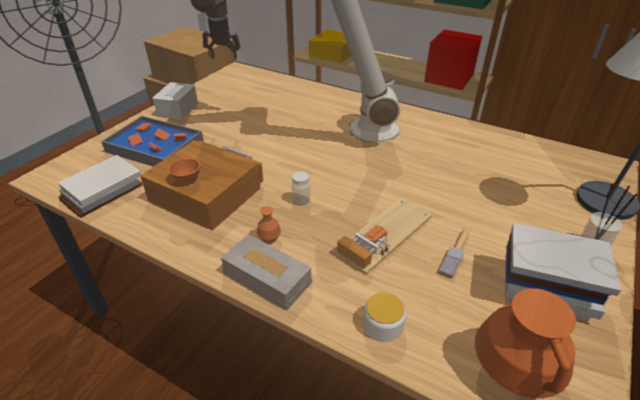

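The top view shows the handle bar near (478,238), the drawer front around row 220 and the jig board running from (228,282) to (252,163). The jar is at (360,222) and the juglet at (350,146). I'll zoom in on the handle and the jig.

Run:
```python
from h import *
a=cv2.imread('pics/top0.png')
A=cv2.resize(a[145:295,195:285],None,fx=4,fy=4,interpolation=cv2.INTER_CUBIC)
B=cv2.resize(a[100:250,405:545],None,fx=3,fy=3,interpolation=cv2.INTER_CUBIC)
o=np.zeros((600,790,3),np.uint8);o[:,:360]=A;o[:450,365:785]=B
cv2.imwrite('pics/crop0.png',o)
print(ray('top',478,238,.067),ray('top',206,277,.015),ray('top',251,287,.015))
```

```text
[ 0.4936 -0.3133  0.067 ] [0.4156 0.3797 0.015 ] [0.3865 0.2645 0.015 ]
```

View pics/crop0.png

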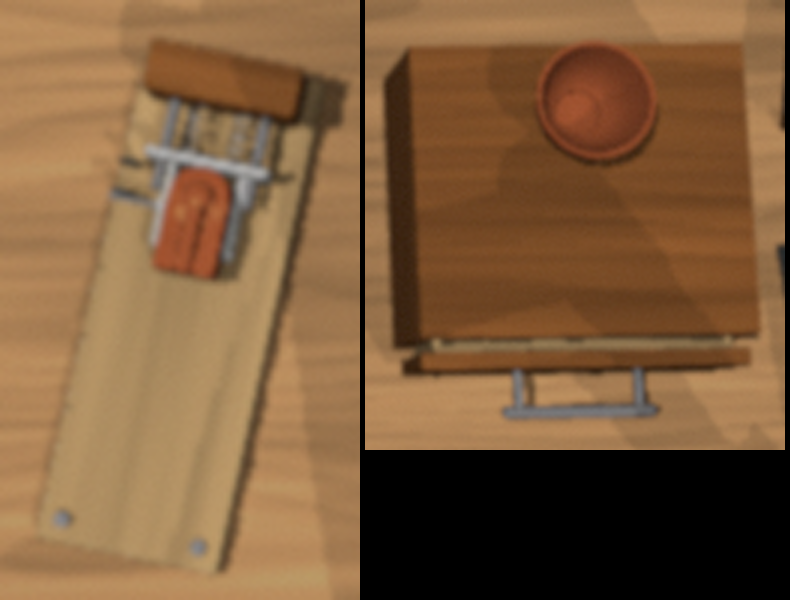

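The crop shows the jig's near board corners at crop pixels (38,540) and (220,572), and the end-block corners at (152,38) and (305,75). The mate's break edge runs from (153,266) to (218,277). The handle bar runs from (505,413) to (657,408), and the drawer is slightly ajar.

Run:
```python
from h import *
J=lambda u,v,z: ray('top',195+(u+.5)/4-.5,145+(v+.5)/4-.5,z)
C=lambda u,v,z: ray('top',405+(u-365+.5)/3-.5,100+(v+.5)/3-.5,z)
nl,nr=J(38,540,.015),J(220,572,.015);bl,br=J(152,38,.057),J(305,75,.057)
fl,fr=J(153,266,.045),J(218,277,.045)
print(nl,nr,bl,br,fl,fr)
for p,q in((nl,nr),(bl,br),(fl,fr)): d=(p-q);print('yaw',np.arctan2(-d[0],d[1]),np.linalg.norm(d),(p+q)/2)
a=(nl+nr)/2;b=(bl+br)/2;d=b-a;print('axis',np.arctan2(d[1],d[0]),np.hypot(*d[:2]))
l,r=C(505,413,.067),C(657,408,.067);d=l-r;print('bar',l,r,(l+r)/2,np.arctan2(-d[0],d[1]),np.linalg.norm(d))
p=[C(415,337,.105),C(758,332,.105),C(410,48,.105),C(742,44,.105)];print('cab',p)
print('panel',C(420,352,.093),C(750,349,.093))
print('jar',ray('top',360,220,.1),'jug',ray('top',351,141,.112))
```

```text
[0.4091 0.3845 0.015 ] [0.385  0.2681 0.015 ] [0.7265 0.3009 0.057 ] [0.6999 0.2037 0.057 ] [0.5812 0.3039 0.045 ] [0.5729 0.2626 0.045 ]
yaw -0.20416001697583303 0.11886870908695864 [0.39705 0.3263  0.015  ]
yaw -0.26712237095032837 0.10077400458451577 [0.7132 0.2523 0.057 ]
yaw -0.1983266582772743 0.04212576408802577 [0.57705 0.28325 0.045  ]
axis -0.22992675945860527 0.3246949683934139
bar [ 0.4973 -0.246   0.067 ] [ 0.4977 -0.3746  0.067 ] [ 0.4975 -0.3103  0.067 ] 0.0031104098759396925 0.12860062208247672
cab [array([ 0.56  , -0.1643,  0.105 ]), array([ 0.5561, -0.4463,  0.105 ]), array([ 0.8013, -0.1729,  0.105 ]), array([ 0.798 , -0.4519,  0.105 ])]
panel [ 0.5485 -0.1707  0.093 ] [ 0.5432 -0.4445  0.093 ]
jar [ 0.5451 -0.0141  0.1   ] jug [0.7394 0.0017 0.112 ]
```

Call:
{"op": "move_arm", "data": {"increments": [{"offset":[3.05,2.84,0],"rotation":[0,0,0.125],"gripper":0.45},{"offset":[3.05,2.84,0],"rotation":[0,0,0.125],"gripper":0.45},{"offset":[3.05,2.84,0],"rotation":[0,0,0.125],"gripper":0.45},{"offset":[3.05,2.84,0],"rotation":[0,0,0.125],"gripper":0.45},{"offset":[3.05,2.84,0],"rotation":[0,0,0.125],"gripper":0.45}]}}

```text
clock: 0.6
tcp_pos: [0.345, -0.4514, 0.2309]
tool_rot: [3.141, 0.0, -2.2]
force: [0.1, 0.3, -0.1]
finger_gap: 0.0236
grasp_force: 0.0
```

Call:
{"op": "move_arm", "data": {"increments": [{"offset":[3.05,2.84,0],"rotation":[0,0,0.125],"gripper":0.45},{"offset":[3.05,2.84,0],"rotation":[0,0,0.125],"gripper":0.45},{"offset":[3.05,2.84,0],"rotation":[0,0,0.125],"gripper":0.45},{"offset":[3.05,2.84,0],"rotation":[0,0,0.125],"gripper":0.45},{"offset":[3.05,2.84,0],"rotation":[0,0,0.125],"gripper":0.45}]}}

```text
clock: 1.1
tcp_pos: [0.4975, -0.3093, 0.2309]
tool_rot: [3.141, 0.0, -1.575]
force: [0.8, -1.0, 0.5]
finger_gap: 0.0238
grasp_force: 0.0
```

Call:
{"op": "move_arm", "data": {"increments": [{"offset":[-0.2,0,-4],"gripper":0.45},{"offset":[0,0,-4],"gripper":0.45},{"offset":[0,0,-3],"gripper":0.45},{"offset":[0,0,-1.5],"gripper":0.45},{"offset":[0,0,-1],"gripper":0.45}]}}

```text
validation failed for argument at $.in...
```

Call:
{"op": "move_arm", "data": {"increments": [{"offset":[0,0,-1.5],"gripper":0.45},{"offset":[0,0,-1.5],"gripper":0.45},{"offset":[0,0,-1.5],"gripper":0.45},{"offset":[0,0,0],"gripper":0.45},{"offset":[0,0,0],"gripper":0.45}]}}

```text
validation failed for argument at $.in...
```

Run:
```python
from h import *
cam('top');c=cam('scene')
a=cv2.cvtColor(np.array(c['frame']),cv2.COLOR_RGB2BGR)
t=cv2.cvtColor(np.array(cam('top')['frame']),cv2.COLOR_RGB2BGR)
u,v=proj('scene',[.497,-.31,.067]).astype(int);p,q=proj('top',[.497,-.31,.067]).astype(int)
A=cv2.resize(a[v-50:v+50,max(0,u-65):max(0,u-65)+130],None,fx=3,fy=3,interpolation=cv2.INTER_CUBIC)
B=cv2.resize(t[q-50:q+50,p-65:p+65],None,fx=3,fy=3,interpolation=cv2.INTER_CUBIC)
cv2.imwrite('pics/grip.png',np.hstack([A,B]));s=status.sense();print(s['force'],s['tcp_pos'])
```

```text
[-1.01572078  0.0732783  -0.87647857] [ 0.49807126 -0.30895509  0.23052042]
```

View pics/grip.png

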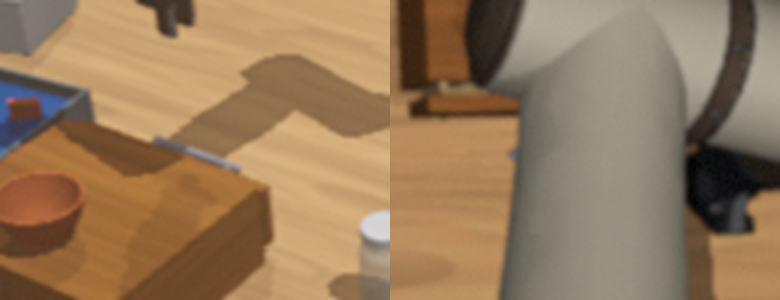

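The moves were refused because "rotation" was missing, so nothing moved. The picture shows the gripper still above the bar, and the arm hides it from the top camera. I'll repeat the descent.

Call:
{"op": "move_arm", "data": {"increments": [{"offset":[-0.2,0,-4],"rotation":[0,0,0],"gripper":0.45},{"offset":[0,0,-4],"rotation":[0,0,0],"gripper":0.45},{"offset":[0,0,-3],"rotation":[0,0,0],"gripper":0.45},{"offset":[0,0,-1.5],"rotation":[0,0,0],"gripper":0.45},{"offset":[0,0,-1],"rotation":[0,0,0],"gripper":0.45}]}}

```text
clock: 1.75
tcp_pos: [0.493, -0.3113, 0.0944]
tool_rot: [3.138, 0.001, -1.582]
force: [0.1, -1.0, -0.3]
finger_gap: 0.0236
grasp_force: 0.0
```

Call:
{"op": "move_arm", "data": {"increments": [{"offset":[0,0,-1.5],"rotation":[0,0,0],"gripper":0.45},{"offset":[0,0,-1.5],"rotation":[0,0,0],"gripper":0.45},{"offset":[0,0,-1.5],"rotation":[0,0,0],"gripper":0.45},{"offset":[0,0,0],"rotation":[0,0,0],"gripper":0.45},{"offset":[0,0,0],"rotation":[0,0,0],"gripper":0.45}]}}

```text
clock: 2.25
tcp_pos: [0.4949, -0.3114, 0.0519]
tool_rot: [-3.141, -0.0, -1.58]
force: [-0.3, -0.2, -0.8]
finger_gap: 0.0235
grasp_force: 0.0
```

No contact on the way down. I'll close on the bar.

Call:
{"op": "move_arm", "data": {"increments": [{"offset":[0,0,0],"rotation":[0,0,0],"gripper":1},{"offset":[0,0,0],"rotation":[0,0,0],"gripper":1},{"offset":[0,0,0],"rotation":[0,0,0],"gripper":1},{"offset":[0,0,0],"rotation":[0,0,0],"gripper":1},{"offset":[0,0,0],"rotation":[0,0,0],"gripper":1}], "newtons": 30}}

```text
clock: 2.75
tcp_pos: [0.4958, -0.3114, 0.0526]
tool_rot: [-3.139, -0.001, -1.579]
force: [0.2, -0.6, 5.7]
finger_gap: 0.01
grasp_force: 29.8
```

Call:
{"op": "move_arm", "data": {"increments": [{"offset":[-0.7,0,0],"rotation":[0,0,0],"gripper":1},{"offset":[-1.5,0,0],"rotation":[0,0,0],"gripper":1},{"offset":[-1.8,0.05,0],"rotation":[0,0,0],"gripper":1},{"offset":[-1.8,0,0],"rotation":[0,0,0],"gripper":1},{"offset":[-1.8,0.05,0],"rotation":[0,0,0],"gripper":1}]}}

```text
clock: 3.25
tcp_pos: [0.4197, -0.3106, 0.0526]
tool_rot: [-3.138, -0.002, -1.579]
force: [0.8, -2.9, 4.3]
finger_gap: 0.0098
grasp_force: 29.8
```

Call:
{"op": "move_arm", "data": {"increments": [{"offset":[-1.8,0,0],"rotation":[0,0,0],"gripper":1},{"offset":[-1.8,0.05,0],"rotation":[0,0,0],"gripper":1},{"offset":[-1.5,0,0],"rotation":[0,0,0],"gripper":1},{"offset":[-1.3,0,0],"rotation":[0,0,0],"gripper":1},{"offset":[-0.5,0,0],"rotation":[0,0,0],"gripper":1}]}}

```text
clock: 3.75
tcp_pos: [0.3497, -0.3098, 0.0526]
tool_rot: [-3.139, -0.001, -1.58]
force: [1.2, 0.1, 8.3]
finger_gap: 0.0102
grasp_force: 30.0
```

Call:
{"op": "move_arm", "data": {"increments": [{"offset":[0,0,0],"rotation":[0,0,0],"gripper":0.45},{"offset":[0,0,0],"rotation":[0,0,0],"gripper":0.45},{"offset":[0,0,0],"rotation":[0,0,0],"gripper":0.45},{"offset":[0,0,1.0],"rotation":[0,0,0],"gripper":0.45},{"offset":[0,0,2.5],"rotation":[0,0,0],"gripper":0.45}]}}

```text
clock: 4.25
tcp_pos: [0.3483, -0.3085, 0.0852]
tool_rot: [3.136, 0.003, -1.58]
force: [0.9, -0.3, 0.0]
finger_gap: 0.0237
grasp_force: 0.0
```

Call:
{"op": "move_arm", "data": {"increments": [{"offset":[0,0,4],"rotation":[0,0,0],"gripper":0.45},{"offset":[0,0,4.5],"rotation":[0,0,0],"gripper":0.45},{"offset":[-1,-3,4],"rotation":[0,0,-0.14],"gripper":-1},{"offset":[-2,-4,2],"rotation":[0,0,-0.14],"gripper":-1},{"offset":[-2,-4,0],"rotation":[0,0,-0.14],"gripper":-1}]}}

```text
clock: 4.75
tcp_pos: [0.3011, -0.421, 0.2356]
tool_rot: [-3.133, -0.003, -2.003]
force: [1.1, -0.1, 0.1]
finger_gap: 0.0664
grasp_force: 0.0
```

Call:
{"op": "move_arm", "data": {"increments": [{"offset":[-2,-4,0],"rotation":[0,0,-0.14],"gripper":-1},{"offset":[-2,-4,0],"rotation":[0,0,-0.14],"gripper":-1},{"offset":[-2,-4,0],"rotation":[0,0,-0.14],"gripper":-1},{"offset":[-2,-4,0],"rotation":[0,0,-0.14],"gripper":-1},{"offset":[0,0,0],"rotation":[0,0,-0.14],"gripper":-1}]}}

```text
clock: 5.25
tcp_pos: [0.2174, -0.5822, 0.2296]
tool_rot: [3.141, -0.001, -2.711]
force: [-0.4, 1.9, -0.5]
finger_gap: 0.0852
grasp_force: 0.0
```

Run:
```python
from h import *
t=cv2.cvtColor(np.array(cam('top')['frame']),cv2.COLOR_RGB2BGR);cv2.imwrite('pics/top1.png',t)
cv2.imwrite('pics/draw.png',cv2.resize(t[190:320,405:555],None,fx=4,fy=4,interpolation=cv2.INTER_CUBIC))
s=status.sense();print(s['clock'],s['tcp_pos'],s['tool_rot'],s['joint_positions'])
```

```text
5.3 [ 0.21821389 -0.58036946  0.22964594] [ 3.13977291e+00 -2.52458553e-04 -2.71298132e+00] [-9.50537434e-01  3.78300425e-01 -6.15209414e-03 -1.06482556e-04
 -1.18817833e+00 -1.91607944e-01]
```

View pics/draw.png

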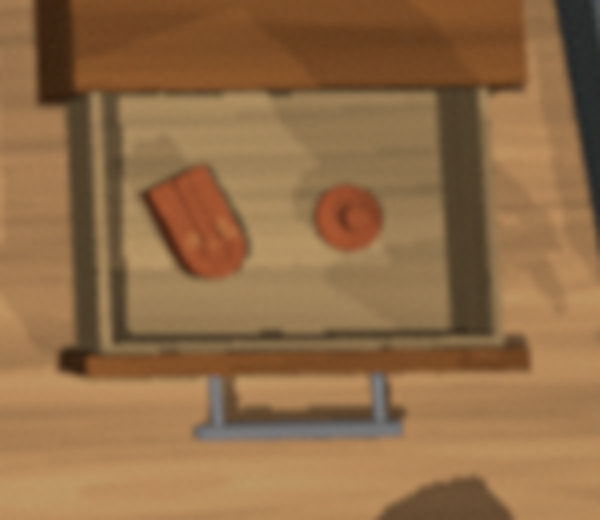

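The frag is in the left half of the drawer. Its break corners are at crop (145,192) and (210,163), and its round end is near (215,278). The stopper is at (348,217), well clear. I'll fit the silhouette for a precise pose.

```bash
cat >> h.py <<'E'
from scipy.optimize import minimize
def hullmask(n,x,y,yaw,z0,S=8,box=None,sgn=1):
    th=np.linspace(np.pi/2,3*np.pi/2,15)
    fp=[(.03,-.02),(.03,.02)]+[(-.02+.02*np.cos(a),.02*np.sin(a)) for a in th]
    fp=np.array(fp);c,s=np.cos(yaw),np.sin(yaw)
    w=fp@np.array([[c,s],[-s,c]])+[x,y]
    pts=np.array([proj(n,[*p,z]) for z in(z0,z0+.030) for p in w]+[proj(n,[x+c*a,y+s*a,z0+.035]) for a in(-.03,.03)])
    u0,v0,u1,v1=box
    m=np.zeros(((v1-v0)*S,(u1-u0)*S),np.uint8)
    h=cv2.convexHull(((pts-[u0,v0]+.5)*S).astype(np.int32));cv2.fillConvexPoly(m,h,1)
    return cv2.resize(m.astype(np.float32),(u1-u0,v1-v0),interpolation=cv2.INTER_AREA)
def fit(n,img,box,g,z0):
    u0,v0,u1,v1=box;p=cv2.cvtColor(img[v0:v1,u0:u1],cv2.COLOR_BGR2HSV).astype(int)
    m=(((p[...,0]<11)|(p[...,0]>172))&(p[...,1]>130)).astype(np.float32)
    fn=lambda q:float(((hullmask(n,q[0],q[1],q[2],z0,box=box)-m)**2).sum())
    r=minimize(fn,g,method='Nelder-Mead',options=dict(initial_simplex=[g,np.add(g,[.008,0,0]),np.add(g,[0,.008,0]),np.add(g,[0,0,.15])],xatol=1e-4,fatol=.01))
    return r.x,r.fun,m.sum()
E
python3 - <<'E'
from h import *
C=lambda u,v,z: ray('top',405+(u+.5)/4-.5,190+(v+.5)/4-.5,z)
a,b=C(145,192,.052),C(210,163,.052);print(a,b,np.linalg.norm(a-b),np.arctan2(-(a-b)[0],(a-b)[1]))
m=C(195,222,.052)
im=cv2.imread('pics/top1.png')
for yaw in(.3,.5): print(fit('top',im,(435,225,472,265),[m[0],m[1],yaw],.022))
print('panel',C(70,352,.093),C(527,345,.093),'side',C(105,200,.083))
E
```

```text
[ 0.4978 -0.2238  0.052 ] [ 0.515  -0.2665  0.052 ] 0.04603400916713643 0.38292670316482086
(array([ 0.47939352, -0.25870142,  0.45936179]), np.float64(106.72021484375), np.float32(379.0))
(array([ 0.47927499, -0.25989453,  0.4756193 ]), np.float64(106.31298828125), np.float32(379.0))
panel [ 0.4009 -0.1606  0.093 ] [ 0.3963 -0.4413  0.093 ] side [ 0.4926 -0.1898  0.083 ]
```

Run:
```python
from h import *
im=cv2.imread('pics/top1.png');box=(435,225,472,265);u0,v0,u1,v1=box
p=cv2.cvtColor(im[v0:v1,u0:u1],cv2.COLOR_BGR2HSV).astype(int)
m=((p[...,0]<11)|(p[...,0]>172))&(p[...,1]>130)
h=hullmask('top',.4793,-.2592,.47,.022,box=box)>.5
for r,q in zip(m,h): print(''.join('.ohB'[int(a)+2*int(b)] for a,b in zip(r,q)))
```

```text
.....................................
.....................................
.....................................
.....................................
.....................................
.....................................
..................hhhh...............
................hhhBBh...............
..............hhBBBBBBh..............
............hhBBBBBBBBBh.............
...........hhBBBBBBBBBBh.............
.........hBBBBBBBBBBBBBBh............
.......hBBBBBBBBBBBBBBBBB............
.....hhBBBBBBBBBBBBBBBBBBh...........
.....hhBBBBBBBBBBBBBBBBBBh...........
......hBBBBBBBBBBBBBBBBBBBh..........
......hhBBBBBBBBBBBBBBBBBBhh.........
.......hBBBBBBBBBBBBBBBBBBBh.........
.......hBBBBBBBBBBBBBBBBBBBBh........
........hBBBBBBBBBBBBBBBBhBBh........
........hhBBBBBBBBBBBBBBhhhhhh.......
.........hBBBBBBBBBBBBBBhhhhhh.......
..........hBBBBBBBBBBBBBhhhhhhh......
..........hBBBBBBhhhBBBBBhhhhhhh.....
...........hBBBBBhhhBBBBBBhhBBhh.....
...........hBBBBBhhhBBBhBBBBBBBh.....
............hBBBBhhhBBBhBBBBBBBh.....
............hBBBBBBBBBBBBBBBBBBh.....
.............hBBBBBBBBBBBBBBBBBh.....
..............hBBBBBBBBBBBBBBBBh.....
..............hBBBBBBBBBBBBBBBhh.....
...............hBBBBBBBBBBBBBhh......
................hBBBBBBBBBBBhh.......
.................hhBBBBBBBhhh........
...................hhhhhhhh..........
.....................................
.....................................
.....................................
.....................................
.....................................
```

Call:
{"op": "move_arm", "data": {"increments": [{"offset":[2.61,3.21,0],"rotation":[0,0,0.004],"gripper":-0.4},{"offset":[2.61,3.21,0],"rotation":[0,0,0.004],"gripper":-0.4},{"offset":[2.61,3.21,0],"rotation":[0,0,0.004],"gripper":-0.4},{"offset":[2.61,3.21,0],"rotation":[0,0,0.004],"gripper":-0.4},{"offset":[2.61,3.21,0],"rotation":[0,0,0.004],"gripper":-0.4}]}}

```text
clock: 5.8
tcp_pos: [0.3513, -0.4161, 0.2311]
tool_rot: [-3.142, 0.0, -2.676]
force: [0.5, -0.6, 0.2]
finger_gap: 0.0599
grasp_force: 0.0
```

Call:
{"op": "move_arm", "data": {"increments": [{"offset":[2.61,3.21,-1],"rotation":[0,0,0.004],"gripper":-0.4},{"offset":[2.61,3.21,-1],"rotation":[0,0,0.004],"gripper":-0.4},{"offset":[2.61,3.21,-2],"rotation":[0,0,0.004],"gripper":-0.4},{"offset":[2.61,3.21,-2],"rotation":[0,0,0.004],"gripper":-0.4},{"offset":[2.61,3.21,-1],"rotation":[0,0,0.004],"gripper":-0.4}]}}

```text
clock: 6.3
tcp_pos: [0.4807, -0.2552, 0.1595]
tool_rot: [3.14, -0.002, -2.656]
force: [1.1, -0.4, -0.1]
finger_gap: 0.0596
grasp_force: 0.0
```

Call:
{"op": "move_arm", "data": {"increments": [{"offset":[0,0,-2],"rotation":[0,0,0],"gripper":-0.4},{"offset":[0,0,-3],"rotation":[0,0,0],"gripper":-0.4},{"offset":[0,0,-3],"rotation":[0,0,0],"gripper":-0.4},{"offset":[0,0,-1],"rotation":[0,0,0],"gripper":-0.4},{"offset":[0,0,0],"rotation":[0,0,0],"gripper":-0.4}]}}

```text
clock: 6.8
tcp_pos: [0.4801, -0.2572, 0.0697]
tool_rot: [3.14, -0.003, -2.658]
force: [0.4, -0.4, 0.5]
finger_gap: 0.0597
grasp_force: 0.0
```

Call:
{"op": "move_arm", "data": {"increments": [{"offset":[0,-0.2,-1],"rotation":[0,0,-0.015],"gripper":-0.4},{"offset":[0,0,-1.2],"rotation":[0,0,0],"gripper":-0.4},{"offset":[0,0,-1.2],"rotation":[0,0,0],"gripper":-0.4},{"offset":[0,0,-1.0],"rotation":[0,0,0],"gripper":-0.4},{"offset":[0,0,0],"rotation":[0,0,0],"gripper":-0.4}]}}

```text
clock: 7.3
tcp_pos: [0.4797, -0.2595, 0.0248]
tool_rot: [3.139, -0.003, -2.675]
force: [-0.3, -0.0, -0.6]
finger_gap: 0.0598
grasp_force: 0.0
```

Call:
{"op": "move_arm", "data": {"increments": [{"offset":[0,0,0],"rotation":[0,0,0],"gripper":1},{"offset":[0,0,0],"rotation":[0,0,0],"gripper":1},{"offset":[0,0,0],"rotation":[0,0,0],"gripper":1},{"offset":[0,0,0],"rotation":[0,0,0],"gripper":1},{"offset":[0,0,0],"rotation":[0,0,0],"gripper":1}], "newtons": 40}}

```text
clock: 7.8
tcp_pos: [0.4812, -0.2598, 0.0268]
tool_rot: [-3.141, 0.001, -2.675]
force: [0.0, -0.1, 0.8]
finger_gap: 0.0393
grasp_force: 41.2
```

Call:
{"op": "move_arm", "data": {"increments": [{"offset":[0,0,2],"rotation":[0,0,0],"gripper":1},{"offset":[0,0,4],"rotation":[0,0,0],"gripper":1},{"offset":[0,0,4],"rotation":[0,0,0],"gripper":1},{"offset":[0,0,4],"rotation":[0,0,0],"gripper":1},{"offset":[0,0,1],"rotation":[0,0,0],"gripper":1}]}}

```text
clock: 8.3
tcp_pos: [0.4833, -0.2606, 0.1816]
tool_rot: [-3.135, 0.007, -2.674]
force: [-0.1, -0.6, -1.8]
finger_gap: 0.0392
grasp_force: 41.2
```

Run:
```python
from h import *
s=status.sense();print({k:np.round(s[k],3) for k in('tcp_pos','tool_rot','finger_gap','grasp_force','force')})
im=cv2.imread('pics/top0.png')
# board long edges: scan rows for the strongest gradient near the predicted edge lines
g=cv2.cvtColor(im,cv2.COLOR_BGR2GRAY).astype(float)
for w in(.06,-.06):
    P=[]
    for th in[-.225]:
        c,s_=np.cos(th),np.sin(th);o=np.array([.5579,.2895])
        for a in np.linspace(-.15,.03,40):
            off=np.linspace(-.012,.012,49)
            q=[proj('top',[*(o+[a*c-(w+d)*s_,a*s_+(w+d)*c]),.015]) for d in off]
            v=cv2.remap(g.astype(np.float32),np.float32([[x[0] for x in q]]),np.float32([[x[1] for x in q]]),cv2.INTER_LINEAR)[0]
            k=np.abs(np.gradient(cv2.GaussianBlur(v[None],(1,1),0)[0]));P.append((a,off[k.argmax()],k.max()))
    P=np.array(P);f_=np.polyfit(P[:,0],P[:,1],1);r=P[:,1]-np.polyval(f_,P[:,0]);ok=abs(r-np.median(r))<.002
    print(w,np.polyfit(P[ok,0],P[ok,1],1),ok.sum(),np.round(P[::4,1],4))
```

```text
{'tcp_pos': array([ 0.483, -0.261,  0.182]), 'tool_rot': array([-3.135,  0.007, -2.674]), 'finger_gap': np.float64(0.039), 'grasp_force': np.float64(41.165), 'force': array([-0.054, -0.636, -1.805])}
0.06 [-0.01335965 -0.0004616 ] 37 [ 0.0015  0.0055  0.002   0.0005 -0.0005  0.001   0.0005 -0.0015  0.
 -0.001 ]
-0.06 [-0.006597    0.00184426] 39 [ 0.003   0.003   0.0035  0.003   0.0015  0.002  -0.005   0.0015  0.0015
  0.0025]
```

Call:
{"op": "move_arm", "data": {"increments": [{"offset":[0.29,3.73,0],"rotation":[0,0,-0.047],"gripper":1},{"offset":[0.29,3.73,0],"rotation":[0,0,-0.047],"gripper":1},{"offset":[0.29,3.73,0],"rotation":[0,0,-0.047],"gripper":1},{"offset":[0.29,3.73,0],"rotation":[0,0,-0.047],"gripper":1},{"offset":[0.29,3.73,0],"rotation":[0,0,-0.047],"gripper":1}]}}

```text
clock: 8.8
tcp_pos: [0.4945, -0.0719, 0.1756]
tool_rot: [3.141, -0.002, -2.912]
force: [0.4, -0.6, -2.1]
finger_gap: 0.0396
grasp_force: 41.1
```

Call:
{"op": "move_arm", "data": {"increments": [{"offset":[0.29,3.73,0],"rotation":[0,0,-0.047],"gripper":1},{"offset":[0.29,3.73,0],"rotation":[0,0,-0.047],"gripper":1},{"offset":[0.29,3.73,0],"rotation":[0,0,-0.047],"gripper":1},{"offset":[0.29,3.73,0],"rotation":[0,0,-0.047],"gripper":1},{"offset":[0.29,3.73,0],"rotation":[0,0,-0.047],"gripper":1}]}}

```text
clock: 9.3
tcp_pos: [0.509, 0.1145, 0.1756]
tool_rot: [-3.141, -0.002, 3.136]
force: [0.4, -0.2, -1.9]
finger_gap: 0.039
grasp_force: 41.0
```

Call:
{"op": "move_arm", "data": {"increments": [{"offset":[0.29,3.73,0],"rotation":[0,0,-0.047],"gripper":1},{"offset":[0.29,3.73,-1],"rotation":[0,0,-0.047],"gripper":1},{"offset":[0.29,3.73,-2],"rotation":[0,0,-0.047],"gripper":1},{"offset":[0.29,3.73,-2.5],"rotation":[0,0,-0.047],"gripper":1},{"offset":[0.29,3.73,-2],"rotation":[0,0,-0.047],"gripper":1}]}}

```text
clock: 9.8
tcp_pos: [0.5233, 0.3005, 0.0992]
tool_rot: [-3.139, -0.002, 2.901]
force: [0.6, -0.7, -1.8]
finger_gap: 0.0393
grasp_force: 41.0
```

Call:
{"op": "move_arm", "data": {"increments": [{"offset":[0,0,-1],"rotation":[0,0,0],"gripper":1},{"offset":[0,0,-1],"rotation":[0,0,0],"gripper":1},{"offset":[0,0,0],"rotation":[0,0,0],"gripper":1},{"offset":[0,0,0],"rotation":[0,0,0],"gripper":1},{"offset":[0,0,0],"rotation":[0,0,0],"gripper":1}]}}

```text
clock: 10.3
tcp_pos: [0.525, 0.2991, 0.0827]
tool_rot: [3.14, 0.001, 2.902]
force: [0.2, 0.4, -1.4]
finger_gap: 0.0395
grasp_force: 41.3
```

Run:
```python
from h import *
s=status.sense();print({k:np.round(s[k],4) for k in('clock','tcp_pos','tool_rot','finger_gap','grasp_force','force','joint_positions')})
t=cv2.cvtColor(np.array(cam('top')['frame']),cv2.COLOR_RGB2BGR);a=cv2.cvtColor(np.array(cam('scene')['frame']),cv2.COLOR_RGB2BGR)
cv2.imwrite('pics/t2.png',t);cv2.imwrite('pics/s2.png',a)
u,v=proj('scene',[.55,.29,.05]).astype(int);p,q=proj('top',[.55,.29,.05]).astype(int);print(u,v,p,q)
A=cv2.resize(a[v-65:v+65,u-50:u+50],None,fx=4,fy=4,interpolation=cv2.INTER_CUBIC)
B=cv2.resize(t[q-65:q+65,p-50:p+50],None,fx=4,fy=4,interpolation=cv2.INTER_CUBIC)
cv2.imwrite('pics/pre.png',np.hstack([A,B]))
```

```text
{'clock': np.float64(10.3), 'tcp_pos': array([0.525 , 0.2991, 0.0827]), 'tool_rot': array([3.1402e+00, 1.1000e-03, 2.9024e+00]), 'finger_gap': np.float64(0.0395), 'grasp_force': np.float64(41.269), 'force': array([ 0.1747,  0.3747, -1.408 ]), 'joint_positions': array([ 7.8560e-01,  4.8960e-01, -2.3250e-01,  2.0000e-04, -8.4690e-01,
       -2.5958e+00])}
387 219 238 223
```

View pics/pre.png

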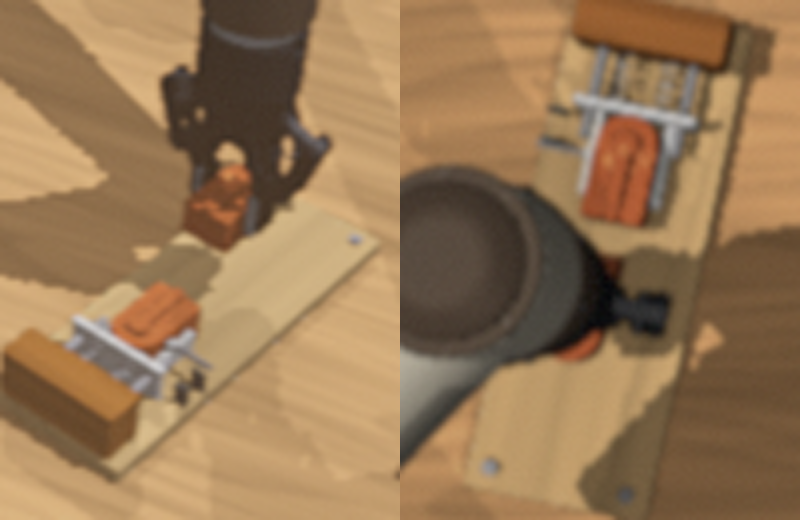

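The scene view shows the frag held level with its break toward the mate. The top view shows the mate's break edge from crop (583,212) to (650,224), about (233.5,211)–(250,214) in the full picture. I'll zoom in on the frag's break face and fit the mate.

Run:
```python
from h import *
a=cv2.imread('pics/s2.png')
u,v=387,219
A=cv2.resize(a[v-28:v+32,u-10:u+20],None,fx=10,fy=10,interpolation=cv2.INTER_CUBIC)
B=cv2.resize(cv2.imread('pics/t2.png')[185:215,225:260],None,fx=10,fy=10,interpolation=cv2.INTER_CUBIC)
o=np.zeros((600,660,3),np.uint8);o[:,:300]=A;o[:300,305:655]=B;print(u-10,v-28)
cv2.imwrite('pics/z.png',o)
box=(225,182,262,222)
t=cv2.imread('pics/t2.png')
def f0(q):return 0
print(fit('top',t,box,[.577+.03,.277,-.235+np.pi],.015))
```

```text
377 191
(array([0.60679247, 0.27839871, 2.9035925 ]), np.float64(89.961181640625), np.float32(350.0))
```

View pics/z.png

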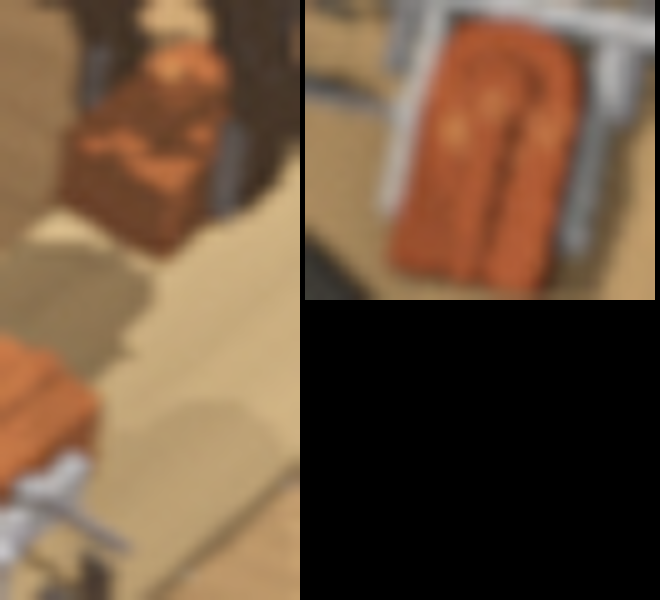

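The zoom shows the frag's lower break corners at (62,197) and (160,257). The mate fit agrees with the jig fit: face at (0.5776, 0.2855), yaw -0.237.

Run:
```python
from h import *
S=lambda u,v,z: ray('scene',377+(u+.5)/10-.5,191+(v+.5)/10-.5,z)
p,q=S(62,197,.0777),S(160,257,.0777);m=(p+q)/2;d=p-q
print(p,q,m,np.linalg.norm(d),d)
pt,qt=S(66,140,.1077),S(180,205,.1077);print(pt,qt,(pt+qt)/2)
c,s=np.cos(-.237),np.sin(-.237)
for mm in (m,(pt+qt)/2):
  e=mm[:2]-[.5776,.2855];print('frag face in mate frame',c*e[0]+s*e[1],-s*e[0]+c*e[1])
e=np.array([.525,.2991])-[.5776,.2855];print('tcp in mate',c*e[0]+s*e[1],-s*e[0]+c*e[1])
```

```text
[0.548  0.2727 0.0777] [0.5584 0.3081 0.0777] [0.5532 0.2904 0.0777] 0.03689607025145088 [-0.0104 -0.0354  0.    ]
[0.5576 0.2753 0.1077] [0.5679 0.315  0.1077] [0.56275 0.29515 0.1077 ]
frag face in mate frame -0.024868398721056232 -0.0009657872698311488
frag face in mate frame -0.016700593483665455 0.005893655681608212
tcp in mate -0.054322767621967645 0.0008700102813772176
```

Call:
{"op": "move_arm", "data": {"increments": [{"offset":[-0.02,-0.1,-1.5],"rotation":[0,0,0],"gripper":1},{"offset":[0,0,-1.8],"rotation":[0,0,0],"gripper":1},{"offset":[0,0,-1.5],"rotation":[0,0,0],"gripper":1},{"offset":[0,0,-0.7],"rotation":[0,0,0],"gripper":1},{"offset":[0,0,-0.3],"rotation":[0,0,0],"gripper":1}]}}

```text
clock: 10.9
tcp_pos: [0.5243, 0.2985, 0.0234]
tool_rot: [-3.141, -0.0, 2.903]
force: [0.3, 0.1, -1.4]
finger_gap: 0.0392
grasp_force: 41.3
```

Call:
{"op": "move_arm", "data": {"increments": [{"offset":[0,0,-0.1],"rotation":[0,0,0],"gripper":1},{"offset":[0,0,-0.1],"rotation":[0,0,0],"gripper":1},{"offset":[0,0,-0.1],"rotation":[0,0,0],"gripper":1},{"offset":[0,0,0],"rotation":[0,0,0],"gripper":1},{"offset":[0,0,0],"rotation":[0,0,0],"gripper":1}]}}

```text
clock: 11.4
tcp_pos: [0.5244, 0.2988, 0.0208]
tool_rot: [3.141, 0.0, 2.903]
force: [1.3, 0.4, -2.2]
finger_gap: 0.0395
grasp_force: 41.3
```

Call:
{"op": "move_arm", "data": {"increments": [{"offset":[0,0,-0.05],"rotation":[0,0,0],"gripper":1},{"offset":[0,0,-0.05],"rotation":[0,0,0],"gripper":1},{"offset":[0,0,0],"rotation":[0,0,0],"gripper":1},{"offset":[0,0,0],"rotation":[0,0,0],"gripper":1},{"offset":[0,0,0],"rotation":[0,0,0],"gripper":1}]}}

```text
clock: 11.9
tcp_pos: [0.5243, 0.2988, 0.0198]
tool_rot: [3.141, 0.0, 2.903]
force: [-0.8, -0.8, 0.2]
finger_gap: 0.0396
grasp_force: 41.5
```

Call:
{"op": "move_arm", "data": {"increments": [{"offset":[0.49,-0.12,0],"rotation":[0,0,0],"gripper":1},{"offset":[0.49,-0.12,0],"rotation":[0,0,0],"gripper":1},{"offset":[0.49,-0.12,0],"rotation":[0,0,0],"gripper":1},{"offset":[0.49,-0.12,0],"rotation":[0,0,0],"gripper":1},{"offset":[0,0,0],"rotation":[0,0,0],"gripper":1}]}}

```text
clock: 12.4
tcp_pos: [0.5451, 0.2939, 0.0198]
tool_rot: [3.141, 0.001, 2.903]
force: [-0.1, -1.7, 2.5]
finger_gap: 0.0393
grasp_force: 41.8
```

Call:
{"op": "move_arm", "data": {"increments": [{"offset":[0.19,-0.05,0],"rotation":[0,0,0],"gripper":1},{"offset":[0.19,-0.05,0],"rotation":[0,0,0],"gripper":1},{"offset":[0.19,-0.05,0],"rotation":[0,0,0],"gripper":1},{"offset":[0,0,0],"rotation":[0,0,0],"gripper":1},{"offset":[0,0,0],"rotation":[0,0,0],"gripper":1}]}}

```text
clock: 12.9
tcp_pos: [0.5483, 0.2929, 0.0198]
tool_rot: [-3.141, -0.002, 2.904]
force: [-7.1, 2.3, 6.8]
finger_gap: 0.0389
grasp_force: 42.3
```

Call:
{"op": "move_arm", "data": {"increments": [{"offset":[0.19,-0.05,0],"rotation":[0,0,0],"gripper":1},{"offset":[0.19,-0.05,0],"rotation":[0,0,0],"gripper":1},{"offset":[0.19,-0.04,0],"rotation":[0,0,0],"gripper":1},{"offset":[0,0,0],"rotation":[0,0,0],"gripper":1},{"offset":[0,0,0],"rotation":[0,0,0],"gripper":1}]}}

```text
clock: 13.4
tcp_pos: [0.5533, 0.2916, 0.0198]
tool_rot: [-3.141, -0.003, 2.904]
force: [-9.8, 4.5, 7.4]
finger_gap: 0.0391
grasp_force: 42.5
```

Call:
{"op": "move_arm", "data": {"increments": [{"offset":[0.19,-0.05,0.02],"rotation":[0,0,0],"gripper":1},{"offset":[0.19,-0.05,0.02],"rotation":[0,0,0],"gripper":1},{"offset":[0.19,-0.04,0],"rotation":[0,0,0],"gripper":1},{"offset":[0,0,0],"rotation":[0,0,0],"gripper":1},{"offset":[0,0,0],"rotation":[0,0,0],"gripper":1}]}}

```text
clock: 13.9
tcp_pos: [0.5584, 0.2903, 0.0198]
tool_rot: [-3.14, -0.003, 2.905]
force: [-11.0, 4.4, 7.2]
finger_gap: 0.039
grasp_force: 42.3
```

Run:
```python
from h import *
s=status.sense();print({k:np.round(s[k],4) for k in('clock','tcp_pos','tool_rot','force')})
t=cv2.cvtColor(np.array(cam('top')['frame']),cv2.COLOR_RGB2BGR);a=cv2.cvtColor(np.array(cam('scene')['frame']),cv2.COLOR_RGB2BGR)
cv2.imwrite('pics/t3.png',t);cv2.imwrite('pics/s3.png',a)
A=cv2.resize(a[205:275,335:410],None,fx=5,fy=5,interpolation=cv2.INTER_CUBIC)
B=cv2.resize(t[160:230,215:290],None,fx=5,fy=5,interpolation=cv2.INTER_CUBIC)
cv2.imwrite('pics/press.png',np.hstack([A,B]))
print(fit('top',t,(225,177,262,207),[.6068+.01,.276,2.9036],.015))
```

```text
{'clock': np.float64(13.9), 'tcp_pos': array([0.5584, 0.2903, 0.0198]), 'tool_rot': array([-3.1403, -0.0035,  2.9045]), 'force': array([-11.0228,   4.3658,   7.1773])}
(array([0.61458088, 0.27469956, 3.01401812]), np.float64(132.293701171875), np.float32(249.0))
```

View pics/press.png

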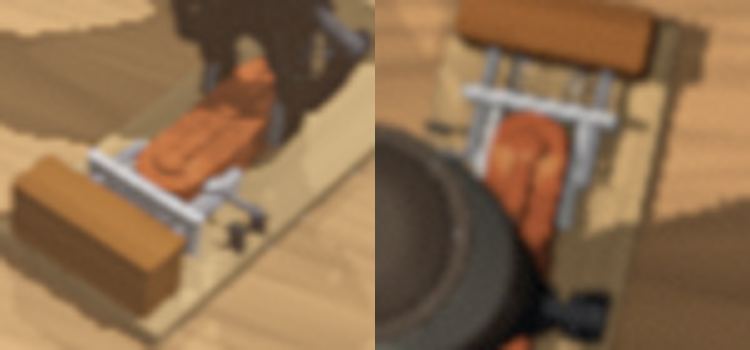

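The halves are together and in line. In the scene crop the pointer at (250,210) is close to the near plate at (262,218), not yet between the plates. I'll measure the cradle travel by tracking the cradle in both cameras.

```bash
cat > tr.py <<'E'
from h import *
def travel(t,a):
    for n,img,ref,X in(('top',t,'pics/t2.png',[[.645,.269,.045]]),('scene',a,'pics/s2.png',[[.645,.269,.045]])):
        r=cv2.imread(ref);u,v=proj(n,X[0]).astype(int);h=8
        T=r[v-h:v+h+1,u-h:u+h+1];best=None;out=[]
        for d in np.arange(0,.030,.0005):
            e=proj(n,np.array(X[0])+[.972*d,-.235*d,0])-proj(n,X[0])
            P=cv2.getRectSubPix(img,(2*h+1,2*h+1),(float(u+e[0]),float(v+e[1])))
            out.append((cv2.matchTemplate(P,T,cv2.TM_CCOEFF_NORMED)[0,0],d))
        print(n,max(out))
E
python3 - <<'E'
from tr import *
travel(cv2.imread('pics/t3.png'),cv2.imread('pics/s3.png'))
E
```

```text
top (np.float32(0.95062697), np.float64(0.012))
scene (np.float32(0.8765303), np.float64(0.0125))
```

Call:
{"op": "move_arm", "data": {"increments": [{"offset":[0.1,-0.02,0],"rotation":[0,0,0],"gripper":1},{"offset":[0.1,-0.03,0],"rotation":[0,0,0],"gripper":1},{"offset":[0.1,-0.02,0],"rotation":[0,0,0],"gripper":1},{"offset":[0,0,0],"rotation":[0,0,0],"gripper":1},{"offset":[0,0,0],"rotation":[0,0,0],"gripper":1}]}}

```text
clock: 14.5
tcp_pos: [0.5609, 0.2897, 0.0198]
tool_rot: [-3.14, -0.004, 2.905]
force: [-13.5, 4.2, 8.2]
finger_gap: 0.0396
grasp_force: 42.4
```

Call:
{"op": "move_arm", "data": {"increments": [{"offset":[0,0,0],"rotation":[0,0,0],"gripper":1},{"offset":[0,0,0],"rotation":[0,0,0],"gripper":1},{"offset":[0,0,0],"rotation":[0,0,0],"gripper":1},{"offset":[0,0,0],"rotation":[0,0,0],"gripper":1},{"offset":[0,0,0],"rotation":[0,0,0],"gripper":1}]}}

```text
clock: 15.0
tcp_pos: [0.5609, 0.2897, 0.0199]
tool_rot: [-3.14, -0.004, 2.905]
force: [-11.7, 5.0, 7.7]
finger_gap: 0.0393
grasp_force: 42.4
```

Run:
```python
from tr import *
s=status.sense();print({k:np.round(s[k],4) for k in('clock','tcp_pos','tool_rot','force','grasp_force')})
t=cv2.cvtColor(np.array(cam('top')['frame']),cv2.COLOR_RGB2BGR);a=cv2.cvtColor(np.array(cam('scene')['frame']),cv2.COLOR_RGB2BGR)
travel(t,a)
A=cv2.resize(a[205:275,335:410],None,fx=7,fy=7,interpolation=cv2.INTER_CUBIC)
cv2.imwrite('pics/press2.png',A)
```

```text
{'clock': np.float64(15.0), 'tcp_pos': array([0.5609, 0.2897, 0.0199]), 'tool_rot': array([-3.1399, -0.0042,  2.9047]), 'force': array([-11.7003,   5.0467,   7.7375]), 'grasp_force': np.float64(42.4216)}
top (np.float32(0.90539086), np.float64(0.0145))
scene (np.float32(0.85173553), np.float64(0.0145))
```

View pics/press2.png

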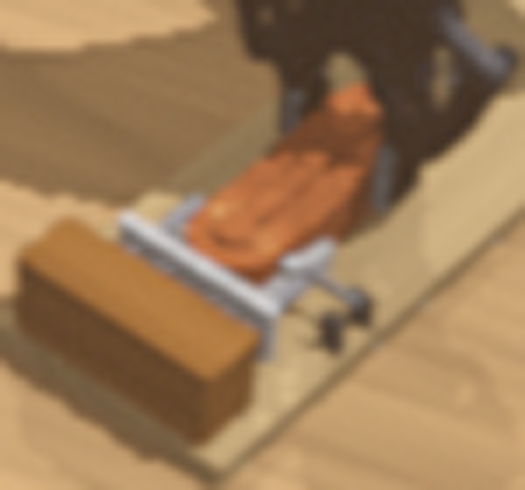

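The halves sit end to end and in line, with the pointer between the plates near (345,300) and the cradle 14.5 mm in. I'll hold steady for 2.5 s.

Call:
{"op": "move_arm", "data": {"increments": [{"offset":[0,0,0],"rotation":[0,0,0],"gripper":1},{"offset":[0,0,0],"rotation":[0,0,0],"gripper":1},{"offset":[0,0,0],"rotation":[0,0,0],"gripper":1},{"offset":[0,0,0],"rotation":[0,0,0],"gripper":1},{"offset":[0,0,0],"rotation":[0,0,0],"gripper":1}]}}

```text
clock: 15.6
tcp_pos: [0.5609, 0.2897, 0.0199]
tool_rot: [-3.14, -0.004, 2.905]
force: [-12.7, 4.5, 7.7]
finger_gap: 0.0392
grasp_force: 42.4
```

Call:
{"op": "move_arm", "data": {"increments": [{"offset":[0,0,0],"rotation":[0,0,0],"gripper":1},{"offset":[0,0,0],"rotation":[0,0,0],"gripper":1},{"offset":[0,0,0],"rotation":[0,0,0],"gripper":1},{"offset":[0,0,0],"rotation":[0,0,0],"gripper":1},{"offset":[0,0,0],"rotation":[0,0,0],"gripper":1}]}}

```text
clock: 16.1
tcp_pos: [0.5609, 0.2897, 0.0198]
tool_rot: [-3.14, -0.004, 2.905]
force: [-11.7, 5.3, 7.4]
finger_gap: 0.0396
grasp_force: 42.4
```

Call:
{"op": "move_arm", "data": {"increments": [{"offset":[0,0,0],"rotation":[0,0,0],"gripper":1},{"offset":[0,0,0],"rotation":[0,0,0],"gripper":1},{"offset":[0,0,0],"rotation":[0,0,0],"gripper":1},{"offset":[0,0,0],"rotation":[0,0,0],"gripper":1},{"offset":[0,0,0],"rotation":[0,0,0],"gripper":1}]}}

```text
clock: 16.6
tcp_pos: [0.5609, 0.2897, 0.0198]
tool_rot: [-3.14, -0.004, 2.905]
force: [-11.5, 4.6, 7.1]
finger_gap: 0.0394
grasp_force: 42.4
```

Call:
{"op": "move_arm", "data": {"increments": [{"offset":[0,0,0],"rotation":[0,0,0],"gripper":1},{"offset":[0,0,0],"rotation":[0,0,0],"gripper":1},{"offset":[0,0,0],"rotation":[0,0,0],"gripper":1},{"offset":[0,0,0],"rotation":[0,0,0],"gripper":1},{"offset":[0,0,0],"rotation":[0,0,0],"gripper":1}]}}

```text
clock: 17.1
tcp_pos: [0.5609, 0.2897, 0.0198]
tool_rot: [-3.14, -0.004, 2.905]
force: [-12.0, 5.2, 8.2]
finger_gap: 0.0394
grasp_force: 42.4
```

Call:
{"op": "move_arm", "data": {"increments": [{"offset":[0,0,0],"rotation":[0,0,0],"gripper":1},{"offset":[0,0,0],"rotation":[0,0,0],"gripper":1},{"offset":[0,0,0],"rotation":[0,0,0],"gripper":1},{"offset":[0,0,0],"rotation":[0,0,0],"gripper":1},{"offset":[0,0,0],"rotation":[0,0,0],"gripper":1}]}}

```text
clock: 17.6
tcp_pos: [0.5609, 0.2898, 0.0199]
tool_rot: [-3.14, -0.004, 2.905]
force: [-12.5, 5.5, 7.3]
finger_gap: 0.0397
grasp_force: 42.4
```

```bash
python3 -c "
from plant import ctrl
print(ctrl.close_job())"
```

```text
the job is handed in; nothing more can be done
None
```

I handed the job in at about 18 s with the loose half still gripped and pressed against its mate, cradle about 14.5 mm in by camera and held steady for over 2.5 s; the hand-in returned no verdict.

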